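# Close a loaded sample tin and take off the dust cover alone

### The arm

A 7-joint arm with a two-finger parallel gripper is mounted at the origin on a cart in front of the work surface, level with it; the furniture and walls round the work are solid. World frame = base frame: x ahead of the robot, y to its left, z up, the work surface at z = 0. Lengths are in mm, angles in rad, forces in N, time in s.
With the tool pointing down it reaches from about 400 to 875 mm from the base axis. Payload 4.4 kg.
Tool frame: the origin (TCP) lies on the centre line of the jaws, within the pads' length; the fingertips stand r.tips_ahead ahead of it and the grasp point (between the pads) lies 11 mm behind it (r.tips_ahead is the distance from the TCP to the fingertips, in mm); z points along the fingers, y is the line along which they close (so a half turn about z gives the same grasp; the last joint's range is limited). The gripper opens to 85 mm and grips with 20 to 120 N. Pads are 22 mm wide; open, the fingers measure 114 mm over their backs; the gripper's body (76 mm by 85 mm) begins 54 mm behind the grasp point. The pads swing forward as they close: fully open they stand 13 mm farther back than shut.
Start: joints at [1.039, 0.628, 0.038, 1.517, -0.027, 0.996, -0.02], TCP at [291.967, -580.752, 239.313] pointing down, gripper open.
Joint ranges: [-3.06, 3.06], [-0.37, 2.12], [-1.25, 1.32], [0.18, 2.47], [-1.1, 4.24], [0.23, 1.98], [-2.94, 2.94]. Speed limits (rad/s): [2.57, 2.57, 3.14, 3.14, 3.14, 3.14, 3.14].

### API

Orientations are given as a 3x3 rotation matrix whose columns are the frame's x, y, z axes.
In Python, from bench import r, cams, monitor gives the robot as it stands (r), with the cameras (cams) and the readings (monitor).
- The arm moves only by the tool steer_hand, called after "Call:" as name(argument=value, ...) on one line, values as JSON. Schema: {"type":"object","properties":{"ticks":{"type":"object","properties":{"steps":{"type":"array","items":{"type":"array","items":{"type":"number"},"minItems":7,"maxItems":7},"minItems":1,"maxItems":12}},"additionalProperties":false,"required":["steps"]},"grip_force":{"type":"number"},"only":{"type":"string"},"quiet":{"type":"boolean"},"lines":{"type":"string"}},"required":["ticks"],"additionalProperties":false}. ticks is an object whose key "steps" holds a list of rows, 1 to 12 of them, each of 7 numbers: the opening from 0.0 (shut) to 1.0 (fully open), then dx, dy, dz in mm, then a rotation vector rx, ry, rz in rad; each row is the pose to reach, as a shift and turn from the pose commanded when the call began, along the tool's axes at that moment; what a row does not reach only later rows make up. A row lasts 1/8 s, in which the tool goes at most 62.5 mm and 0.188 rad, less where a joint would pass 70% of its speed; a pose out of reach is approached as far as the arm can. The fingers move at their own pace and stop on an object; grip_force is the grip in N (left out, the last holds). Time passes only in rows, so rows that do not move let the fingers close. The tool returns the time, the measured TCP pose, the force, the opening and the grip force at its end. only (a regular expression) keeps the lines of the reply that match it, lines (a string "A,B") keeps lines A to B, and quiet returns only ok. Input that does not fit is refused with a message, and nothing moves.
- monitor.get_obs(): the state, without advancing time (a new reading comes with each control period).
- cams.grab_frame(name): name is "side" or "top" or "wrist"; returns the picture (400x640x3 uint8, red, green, blue); there is no depth.
- cams.get_calibration(name): a dict with "fovy" (degrees; the focal length in pixels is half the picture's height over the tangent of half this angle, whatever the lens; pixels are square), "cx", "cy" (the principal point, pixels), "distortion" ([k1, k2, p1, p2, k3] as OpenCV has them; the pictures are not rectified), "view" (4x4, takes a point from world to camera coordinates). Camera axes: x right, y down, z forward; pixel columns grow to the right and rows downward; lengths in mm; the calibration is good to about 2 mm. A picture is of the moment at which its call begins: read the wrist's pose just before it. get_calibration takes no time and is no camera call; for the wrist camera it gives the pose at the moment of the call.
- r.hand_in(): hands the job in; it is judged then, once.
The state is a dict: "time": time; "joint_pos": joint angles; "qvel": joint speeds; "joint_torque": joint torques, N m; "ee_pos": TCP position; "eef_rot": TCP orientation; "contact_force": force on the tool from outside, world axes, zero at the start; "moment": the same for the moment, N m; "width": opening from 0.0 (shut) to 1.0 (fully open); "grip_force": force on a finger pad.
Only numpy, scipy, OpenCV 4.12 (cv2) and the standard library are available. Lean on these libraries where they do the work, as an engineer would, in place of code of your own. Each camera call takes 0.05 s, during which the arm holds its last target. There are 200 camera calls.

### The job

Pick up the complete lid set (white inner lid with its orange dust cover lying on it) from its stand and close the loaded tin with it: lower it until the inner lid is fully seated, without dropping it, and let go. Then lift the orange cover alone straight off, leaving the inner lid seated on the tin, and finish while still holding the cover level in the air, clear above the inner lid's stem. The cover stays on the inner lid until that lid is seated; leave the tin and everything else where they stand.

Things in the scene. Friction and masses are not known exactly. Their poses are not given: they have to be found in the camera images.
- lid_stand: Fixed parking stand for the lid set: black upright ring, 83 mm across and 30 mm high (hole 76 mm across), on a grey flange 110 mm across and 6 mm high. Origin: centre of its underside, on the bench; z up.
- tin: Open round pale grey aluminium sample tin, loose, about 0.9 kg: 84 mm across (85 mm at a thin dark band near the foot), 75 mm high, mouth 76 mm across, floor 5 mm thick. A vial stands in it, wholly below the lid's spigot. Origin: centre of its underside, on the bench; z up.
- tin_rim (a point): Centre of the tin's mouth, level with its rim, 75 mm above its underside.
- loaded_vial: Sample vial with a green cap, 25 mm across and 56 mm tall, standing loose in the tin; it stays there. Origin: centre of its underside.
- inner_lid: White round inner lid, loose, about 0.16 kg: disc 84 mm across, 8 mm thick; below it a black chamfered spigot 72 mm across, 8 mm deep, entering the tin's mouth or the stand's hole with 2 mm to spare all round; above it a central steel stem. Origin: centre of the disc's underside, which sits on the rim (30 mm above the bench on the stand, at rim height on the tin); z up along the stem.
- stem_top (a point): Top of the inner lid's round steel stem, 16 mm across, 54 mm above the inner lid's origin. The stem stands free for its upper 26 mm, above the cover's lugs. Gripping the stem carries both lids, since the cover lies loose on the inner lid's disc.
- cover: Orange round dust cover, loose, about 0.07 kg: plate 96 mm across, 4 mm thick, lying on the inner lid's disc, with a 26 mm central hole for the stem and a skirt 6 mm deep round the disc (3 mm to spare all round). Two upright lifting lugs stand on the plate. Origin: centre of the plate's underside, 8 mm above the inner lid's origin when nested; z up, x along the lugs.
- lugs_top (a point): Point on the cover's axis level with the tops of its two lugs, 20 mm above the cover's origin. Each lug is 36 mm long (cover's x), 5 mm thick, 16 mm tall; outer faces 46 mm apart along the cover's y, inner faces 36 mm apart, the stem between them. To lift the cover, grip across both outer faces, closing along the cover's y.
- mug: Bystander: blue and white mug, 92 mm tall; leave alone. Origin: underside.
- amber_vial: Bystander: amber vial with a black cap, 59 mm tall; leave alone. Origin: underside.
- blue_vial: Bystander: vial with a blue cap, 65 mm tall; leave alone. Origin: underside.
- petri: Bystander: glass dish 66 mm across, 15 mm tall; leave alone. Origin: underside.
- tweezers: Bystander: steel tweezers 127 mm long, lying flat; leave alone. Origin: underside.
- meter: Bystander: yellow and black multimeter, 135x68x34 mm; leave alone. Origin: underside.

How it is judged (in metres and radians):
On the way, in this order (a step that is already met when the one before it is completed fails the run):
1. the lid set is lifted off its stand, held by the inner lid, the cover still on it (height (world z) of inner_lid above 0.09 m and contact force between the fingers and inner_lid above 0.5 N and z of cover in the frame of inner_lid below 0.012 m), for 0.1 s.
2. the lid set is seated on the tin, cover on, and let go (horizontal distance between inner_lid and tin_rim below 0.004 m and distance between inner_lid and tin_rim below 0.005 m and angle between the z axis of inner_lid and the z axis of tin, either way round below 0.05 rad and z of cover in the frame of inner_lid below 0.012 m and horizontal distance between cover and inner_lid below 0.006 m and contact force between the fingers and inner_lid below 0.1 N and contact force between the fingers and cover below 0.1 N), for 0.2 s.
At the end, for the whole second after the job is handed in: Inner lid seated on the tin (4 mm of centre, 5 mm of the rim, 0.05 rad of level), at rest, not touched by the robot, vial inside; the fingers hold the orange cover level (0.2 rad) and still, its plate 10 mm or more above the stem top, touching neither lid nor tin (horizontal distance between inner_lid and tin_rim below 0.004 m and distance between inner_lid and tin_rim below 0.005 m and angle between each of inner_lid, tin's own z axis and vertical below 0.05 rad and linear speed of inner_lid below 0.02 m/s and contact force between each of the arm, the fingers and inner_lid below 0.1 N and horizontal distance between loaded_vial and tin below 0.036 m and z of loaded_vial in the frame of tin below 0.06 m and z of cover in the frame of stem_top above 0.01 m and height (world z) of cover above 0.135 m and contact force between the fingers and cover above 0.5 N and angle between cover's own z axis and vertical below 0.2 rad and linear speed of cover below 0.03 m/s and contact force between cover and inner_lid below 0.05 N and contact force between cover and tin below 0.05 N); the arm keeps its last pose, push and grip.
It fails at once if the cover comes off the inner lid while that lid is not seated on the tin (also when the lid is pulled up with the cover) (distance between cover and inner_lid above 0.02 m and (distance between inner_lid and tin_rim above 0.008 m or angle between the z axis of inner_lid and the z axis of tin, either way round above 0.1 rad)).
It fails at once if the lid set is dropped: let go more than 10 mm above the tin's rim (height (world z) of inner_lid above 0.085 m and contact force between the fingers and inner_lid below 0.02 N).
It fails at once if the tin is pushed more than 30 mm or tipped (distance of tin from where it was at the start of the episode above 0.03 m or angle between tin's own z axis and vertical above 0.2 rad).
It fails at once if a bystander is moved more than 20 mm (distance of any of mug, amber_vial, blue_vial, petri, tweezers, meter from where it was at the start of the episode above 0.02 m).
It also fails if it takes over 51 s, if anything falls off the work surface, if the arm or the gripper's body presses on something with over 40 N, if the wrist force passes 120 N, or if a joint passes its speed limit or range.

## Working session

There is one attempt and no reset: what is moved stays moved. The work goes in short steps, Python scripts to look and compute and a tool call to move; the robot and the scene stay as the last step left them, time stands still between calls to the robot, and variables do not carry over. Pictures are saved under pics/ and viewed, at most 10 in all, crops included, and the job is handed in when it is done.

```bash
ls; mkdir -p pics
```

Run:
```python
from bench import r, cams, monitor
import cv2
o=monitor.get_obs();print(o['time'],o['ee_pos'],o['eef_rot'],r.tips_ahead,o['width'])
for n in("side","top"):
    c=cams.get_calibration(n);print(n,c)
    cv2.imwrite(f'pics/{n}0.png',cams.grab_frame(n)[:,:,::-1])
```

```text
bench.py
pics
0.0 [ 291.70852866 -580.19043946  238.39537542] [[ 8.93471615e-01  4.49118882e-01 -8.38012003e-04]
 [ 4.49119664e-01 -8.93470043e-01  1.67606255e-03]
 [ 4.01271970e-06 -1.87388198e-03 -9.99998244e-01]] 8.0 0.9982069083863705
side {'fovy': 53.18308423442422, 'cx': 321.60181104317826, 'cy': 192.1275560975011, 'distortion': array([0.03161769, 0.        , 0.        , 0.        , 0.        ]), 'view': array([[ 8.49418276e-01, -5.27629668e-01, -9.77371658e-03,
        -4.22477707e+02],
       [-2.87405971e-01, -4.46996263e-01, -8.47108109e-01,
         2.97908542e+02],
       [ 4.42590555e-01,  7.22358134e-01, -5.31330713e-01,
         6.53816342e+02],
       [ 0.00000000e+00,  0.00000000e+00,  0.00000000e+00,
         1.00000000e+00]])}
top {'fovy': 47.939831898722645, 'cx': 321.1874579414099, 'cy': 203.20250775234584, 'distortion': array([-0.10920249,  0.        ,  0.        ,  0.        ,  0.        ]), 'view': array([[-1.45336018e-02, -9.99694856e-01, -1.99742283e-02,
         1.60293036e+02],
       [-9.96094107e-01,  1.62154711e-02, -8.67962420e-02,
         5.55219043e+02],
       [ 8.70936482e-02,  1.86347491e-02, -9.96025824e-01,
         1.23293217e+03],
       [ 0.00000000e+00,  0.00000000e+00,  0.00000000e+00,
         1.00000000e+00]])}
```

View pics/side0.png

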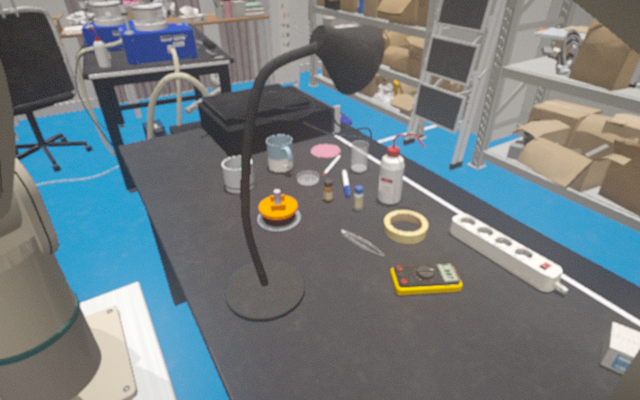

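View pics/top0.png

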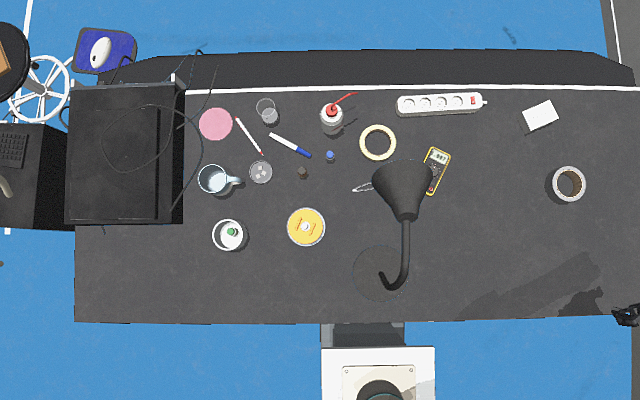

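The side view shows the lid set at about (278,208), the tin at (238,173) and a tall lamp across the direct route (base (265,290), head (350,50)). In the top view the lid set is at (305,227), the tin at (230,235) and the lamp at (360-430,160-300). I'll enlarge these.

Create h.py:
```python
import numpy as np,cv2
from bench import r, cams, monitor
def K(c):
    f=200/np.tan(np.radians(c['fovy']/2));return np.array([[f,0,c['cx']],[0,f,c['cy']],[0,0,1.]])
def ray(c,p):
    u=cv2.undistortPoints(np.array([[p]],float),K(c),c['distortion'])[0,0]
    R,t=c['view'][:3,:3],c['view'][:3,3]
    d=R.T@np.r_[u,1];return -R.T@t,d/np.linalg.norm(d)
def atz(c,p,z):
    o,d=ray(c,p);return o+d*(z-o[2])/d[2]
def tri(*cp):
    A=0;b=0;rs=[ray(c,p) for c,p in cp]
    for o,d in rs:
        P=np.eye(3)-np.outer(d,d);A=A+P;b=b+P@o
    x=np.linalg.solve(A,b);return x,[round(float(np.linalg.norm((np.eye(3)-np.outer(d,d))@(x-o))),1) for o,d in rs]
def proj(c,X):
    return cv2.projectPoints(np.array([X],float),cv2.Rodrigues(c['view'][:3,:3])[0],c['view'][:3,3],K(c),c['distortion'])[0][0,0]
```

Run:
```python
from h import *
s,t=cv2.imread('pics/side0.png'),cv2.imread('pics/top0.png')
a=cv2.resize(t[195:265,200:340],None,fx=5.6,fy=4.2,interpolation=2)[:, :784]
a=cv2.resize(t[195:255,200:340],(784,336),interpolation=2)  # 5.6x
b=cv2.resize(s[145:235,210:310],(280*1,252),interpolation=2)
c=np.zeros((600,784,3),np.uint8);c[:336]=a;c[340:592,:280]=b
d=cv2.resize(t[150:310,330:450],(189,252),interpolation=2);c[340:592,290:479]=d
cv2.imwrite('pics/c1.png',c)
cs,ct=cams.get_calibration('side'),cams.get_calibration('top')
print('lamp base',atz(ct,(380,275),0),atz(cs,(265,290),0))
for z in(300,400,500):print(z,atz(ct,(407,190),z).round(),atz(ct,(405,250),z).round(),atz(ct,(405,285),z).round(),atz(cs,(350,50),z).round(),atz(cs,(262,80),z).round(),atz(cs,(310,48),z).round())
print(atz(ct,(625,315),238),atz(ct,(230,235),75),atz(ct,(305,227),80))
```

```text
lamp base [353.80569762 -10.82721483   0.        ] [359.05163425  -6.21353734   0.        ]
300 [560. -42. 300.] [429. -34. 300.] [353. -32. 300.] [926. 513. 300.] [555. 372. 300.] [835. 609. 300.]
400 [548. -25. 400.] [431. -17. 400.] [363. -16. 400.] [665. 149. 400.] [420.  56. 400.] [605. 213. 400.]
500 [537.  -7. 500.] [433.  -1. 500.] [373.   1. 500.] [ 404. -214.  500.] [ 285. -260.  500.] [ 375. -183.  500.]
[ 258.49623056 -575.97104888  238.        ] [471.27086825 397.92483266  75.        ] [489.8613373  194.81965275  80.        ]
```

View pics/c1.png

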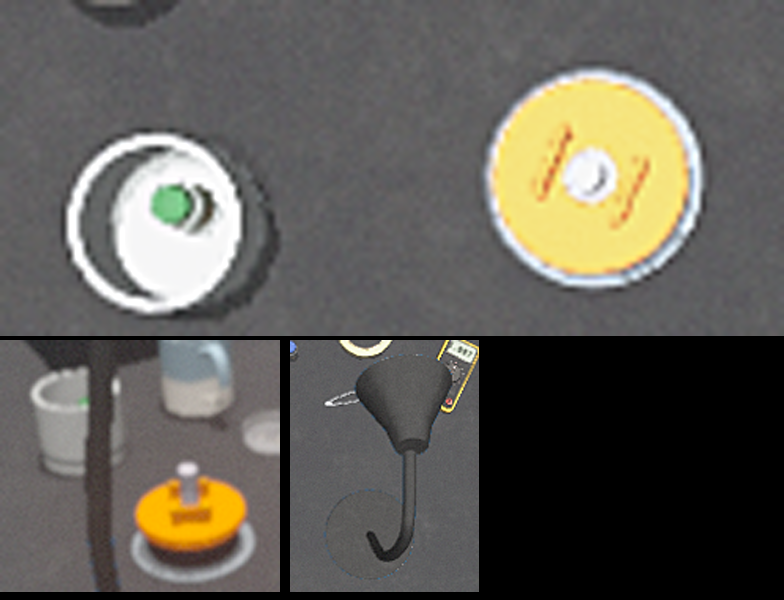

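Lamp estimate: it spans roughly x 290–610 and y −80 to 50, with its top near z 490. I'll cross above it at about z 590. The lugs run at about −24.5° in world, so I'll turn the tool y axis to about 65.5°.

Call:
steer_hand(ticks={"steps":[[1, 60, -100, -180, 0, 0, -0.4], [1, 120, -180, -280, 0, 0, -0.6], [1, 182, -278, -350, 0, 0, -0.8], [1, 182, -278, -350, 0, 0, -1], [1, 182, -278, -350, 0, 0, -1.2], [1, 182, -278, -350, 0, 0, -1.2], [1, 182, -278, -350, 0, 0, -1.2], [1, 182, -278, -350, 0, 0, -1.2], [1, 182, -278, -350, 0, 0, -1.2]]})

```text
time: 1.23
ee_pos: [330.9, -248.3, 591.9]
eef_rot: [[-0.1, 0.995, 0.005], [0.995, 0.1, -0.003], [-0.004, 0.004, -1.0]]
contact_force: [0.1, 0.0, -0.8]
width: 1.001
grip_force: 0.0
```

```bash
python3 -c "
from h import *
o=monitor.get_obs();print(o['ee_pos'],o['eef_rot'].round(3),o['joint_pos'].round(2))"
```

```text
[ 330.90682256 -248.34606186  591.9394531 ] [[-0.1    0.995  0.005]
 [ 0.995  0.1   -0.003]
 [-0.004  0.004 -1.   ]] [ 0.88  0.06 -0.34  1.41  0.02  1.67  0.65]
```

Call:
steer_hand(ticks={"steps":[[1, 435, 153, 0, 0, 0, -0.15], [1, 435, 153, 0, 0, 0, -0.3], [1, 435, 153, 0, 0, 0, -0.45], [1, 435, 153, 0, 0, 0, -0.6], [1, 435, 153, 0, 0, 0, -0.75], [1, 435, 153, 0, 0, 0, -0.9], [1, 435, 153, 0, 0, 0, -1.05], [1, 435, 153, 0, 0, 0, -1.05], [1, 435, 153, 0, 0, 0, -1.05]]})

```text
time: 2.35
ee_pos: [441.2, 197.6, 587.4]
eef_rot: [[-0.912, 0.41, -0.004], [0.41, 0.912, -0.0], [0.003, -0.002, -1.0]]
contact_force: [-0.6, -0.9, -0.4]
width: 1.002
grip_force: 0.0
```

Call:
steer_hand(ticks={"steps":[[1, 0, 0, 60, 0, 0, 0], [1, 0, 0, 120, 0, 0, 0], [1, 0, 0, 180, 0, 0, 0], [1, 0, 0, 240, 0, 0, 0], [1, 0, 0, 240, 0, 0, 0], [1, 0, 0, 240, 0, 0, 0]]})

```text
time: 3.1
ee_pos: [442.2, 196.7, 351.2]
eef_rot: [[-0.91, 0.415, 0.003], [0.415, 0.91, 0.001], [-0.002, 0.002, -1.0]]
contact_force: [-1.1, 0.5, 0.3]
width: 0.998
grip_force: 0.0
```

```bash
python3 -c "
from h import *
o=monitor.get_obs();print(o['ee_pos'],o['eef_rot'].round(3),o['joint_pos'].round(2))
c=cams.get_calibration('wrist');print(c)
cv2.imwrite('pics/w1.png',cams.grab_frame('wrist')[:,:,::-1]);np.save('w1.npy',c)"
```

```text
[442.16927179 196.70253846 351.1516466 ] [[-0.91   0.415  0.003]
 [ 0.415  0.91   0.001]
 [-0.002  0.002 -1.   ]] [ 0.15  0.36 -0.85  1.79  0.3   1.13  0.34]
{'fovy': 70.92391469772414, 'cx': 319.96105254168185, 'cy': 199.20025523014039, 'distortion': array([-0.03545477,  0.        ,  0.        ,  0.        ,  0.        ]), 'view': array([[ 4.14434237e-01,  9.10077514e-01,  1.78369220e-03,
        -3.63504920e+02],
       [ 8.78718379e-01, -4.00662347e-01,  2.59468099e-01,
        -3.73901397e+02],
       [ 2.36850741e-01, -1.05965101e-01, -9.65750032e-01,
         4.01893885e+02],
       [ 0.00000000e+00,  0.00000000e+00,  0.00000000e+00,
         1.00000000e+00]])}
```

View pics/w1.png

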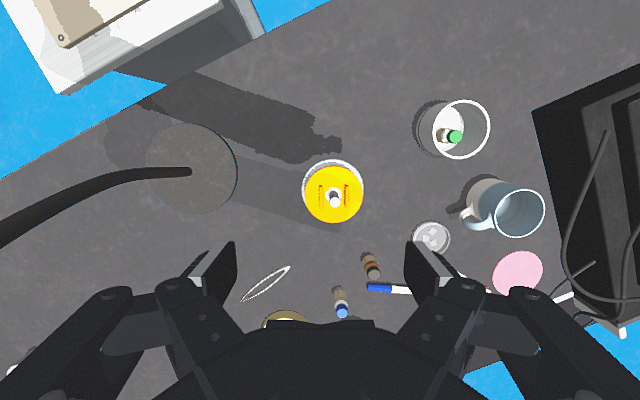

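The wrist view shows the stem top near (335,200), lugs at about x 320 and 347, and the tin mouth near (455,129). I'll take a second view 100 mm across and enlarge both.

Call:
steer_hand(ticks={"steps":[[1, 0, 50, 30, 0, 0, 0], [1, 0, 100, 50, 0, 0, 0], [1, 0, 100, 50, 0, 0, 0], [1, 0, 100, 50, 0, 0, 0], [1, 0, 100, 50, 0, 0, 0]]}, quiet=true)

```text
ok
```

Run:
```python
from h import *
c=cams.get_calibration('wrist');f=cams.grab_frame('wrist')[:,:,::-1];cv2.imwrite('pics/w2.png',f);np.save('w2.npy',c)
w=cv2.imread('pics/w1.png')
c1=np.load('w1.npy',allow_pickle=True).item()
cs,ct=cams.get_calibration('side'),cams.get_calibration('top')
L=tri((ct,(305,225.8)),(cs,(276.7,190)),(c1,(335,199)));print(L)
T=tri((ct,(227.3,234.2)),(c1,(454,129)));print(T)
out=np.zeros((600,800,3),np.uint8)
for j,(im,cc) in enumerate(((w,c1),(f,c))):
  for i,P in enumerate(([L[0][0],L[0][1],60],[T[0][0],T[0][1],60])):
    u,v=proj(cc,P).round().astype(int);u-=50;v-=37;print(j,i,'corner',u,v)
    out[j*300:j*300+296,i*400:i*400+400]=cv2.resize(im[v:v+74,u:u+100],(400,296),interpolation=2)
cv2.imwrite('pics/c2.png',out)
```

```text
(array([492.30603665, 197.29964304,  85.7542403 ]), [2.9, 0.8, 3.0])
(array([475.31886015, 411.62021479,  42.54721257]), [1.6, 1.6])
0 0 corner 283 159
0 1 corner 410 91
1 0 corner 214 168
1 1 corner 354 92
```

View pics/c2.png

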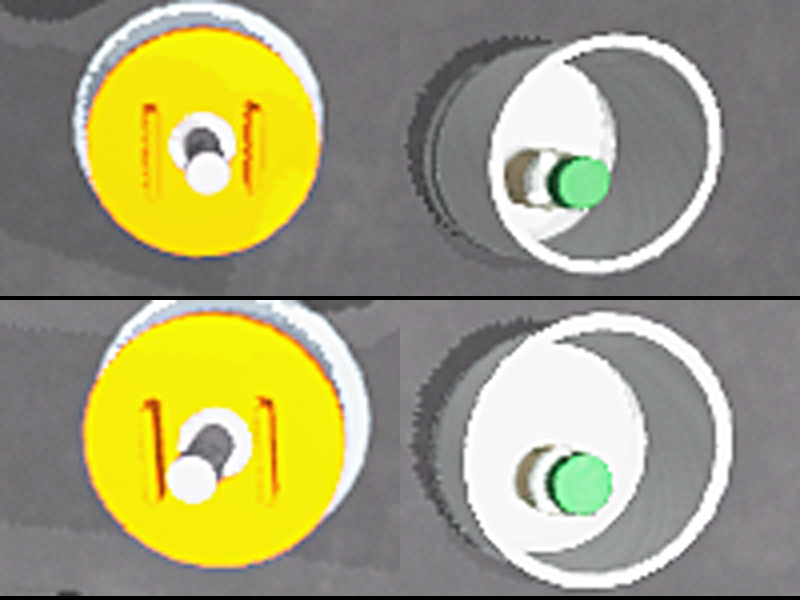

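Full-frame positions follow from the enlarged crops, as corner + crop/4: stem tops, plate outlines and rim outlines in both views.

Run:
```python
from h import *
c1,c2=[np.load(f'w{i}.npy',allow_pickle=True).item() for i in(1,2)]
cs,ct=cams.get_calibration('side'),cams.get_calibration('top')
q=lambda u,v,x,y:(u+(x+.5)/4-.5,v+(y+.5)/4-.5)
S1,S2=q(283,159,208,173),q(214,168,192,180)
P1,P2=q(283,159,204,141),q(214,168,213.5,140)
R1,R2=q(410,91,205.5,153),q(354,92,197.5,150)
print('stem',tri((c1,S1),(c2,S2)),tri((c1,S1),(c2,S2),(ct,(305,225.8)),(cs,(276.7,190))))
print('plate',tri((c1,P1),(c2,P2)))
print('rim',tri((c1,R1),(c2,R2)),tri((c1,R1),(c2,R2),(ct,(227.3,234.2))))
for c,S,P,R in((c1,S1,P1,R1),(c2,S2,P2,R2)):print(atz(c,S,84),atz(c,P,42),atz(c,R,75))
print(atz(ct,(305,225.8),84),atz(ct,(227.3,234.2),75))
# lug direction, tops at z 58
for (a,b) in ((q(214,168,150,100),q(214,168,157,203)),(q(214,168,264,98),q(214,168,271,203))):
  d=atz(c2,b,57)-atz(c2,a,57);print('lug',np.degrees(np.arctan2(d[1],d[0])),np.linalg.norm(d))
o=monitor.get_obs();print(o['time'],o['ee_pos'],o['eef_rot'].round(4))
```

```text
stem (array([495.63190063, 197.55488092,  83.40478176]), [0.1, 0.1]) (array([493.94489181, 197.040836  ,  86.0640475 ]), [1.1, 1.8, 2.8, 1.1])
plate (array([493.1711861, 199.0341029,  45.2499456]), [0.1, 0.1])
rim (array([473.65830906, 406.55309186,  74.20698441]), [0.1, 0.1]) (array([473.35098144, 405.55199578,  76.28761387]), [0.0, 0.5, 0.5])
[495.33822501 197.62914563  84.        ] [493.91394167 198.87139623  42.        ] [473.62036667 406.1429261   75.        ]
[495.63775998 197.70671647  84.        ] [493.80354498 198.05414654  42.        ] [473.41617844 406.40822337  75.        ]
[492.91211957 194.56000199  84.        ] [473.51240632 405.30705689  75.        ]
lug -24.361014814258446 37.75845185325116
lug -22.915637907495363 38.43748985340475
3.825 [482.6713697  286.97726713 300.69271869] [[-0.91    0.4147  0.0023]
 [ 0.4147  0.91   -0.    ]
 [-0.0021  0.001  -1.    ]]
```

Call:
steer_hand(ticks={"steps":[[1, -24, -38, 20, 0, 0, 0], [1, -48.6, -76.1, 60, 0, 0, -0.01], [1, -48.6, -76.1, 120, 0, 0, -0.01], [1, -48.6, -76.1, 160, 0, 0, -0.01], [1, -48.6, -76.1, 170, 0, 0, -0.01], [1, -48.6, -76.1, 170, 0, 0, -0.01], [1, -48.6, -76.1, 170, 0, 0, -0.01]]})

```text
time: 4.7
ee_pos: [496.1, 199.4, 131.2]
eef_rot: [[-0.915, 0.404, 0.003], [0.404, 0.915, 0.001], [-0.002, 0.003, -1.0]]
contact_force: [-0.2, -0.1, 0.7]
width: 0.999
grip_force: 0.0
```

Run:
```python
from h import *
c=cams.get_calibration('wrist');f=cams.grab_frame('wrist')[:,:,::-1];np.save('w3.npy',c);cv2.imwrite('pics/w3.png',f)
o=monitor.get_obs();print(o['ee_pos'],o['eef_rot'].round(4),r.tips_ahead)
print(proj(c,[495.4,197.6,84]),proj(c,[495.4,197.6,58]))
```

```text
[496.04244378 199.30364242 131.13026124] [[-0.9147  0.4041  0.0032]
 [ 0.4041  0.9147  0.0013]
 [-0.0024  0.0025 -1.    ]] 8.0
[316.18841638 220.69089578] [316.54880323 209.47956148]
```

View pics/w3.png

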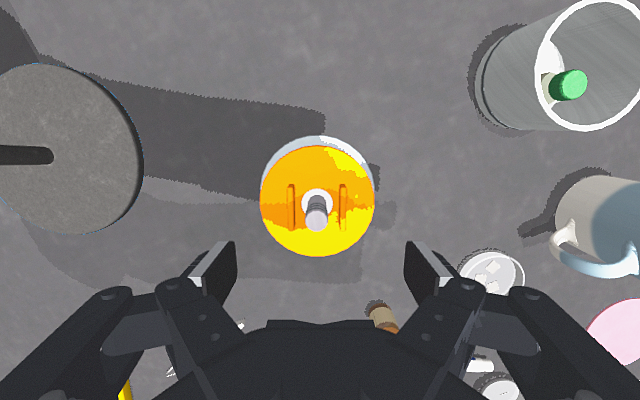

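Stem top appears at about (317,221), matching the prediction (316,221). I'll descend and grip.

Call:
steer_hand(ticks={"steps":[[1, 0, -1.8, 30, 0, 0, 0], [1, 0, -1.8, 50, 0, 0, 0], [1, 0, -1.8, 63, 0, 0, 0], [1, 0, -1.8, 63, 0, 0, 0], [1, 0, -1.8, 63, 0, 0, 0]]})

```text
time: 5.38
ee_pos: [494.8, 197.4, 67.2]
eef_rot: [[-0.915, 0.404, 0.001], [0.404, 0.915, 0.001], [-0.001, 0.001, -1.0]]
contact_force: [-0.2, -0.6, 0.2]
width: 1.004
grip_force: 0.0
```

Call:
steer_hand(ticks={"steps":[[0.3, 0, 0, 0, 0, 0, 0], [0.3, 0, 0, 0, 0, 0, 0], [0, 0, 0, 0, 0, 0, 0], [0, 0, 0, 0, 0, 0, 0], [0, 0, 0, 0, 0, 0, 0], [0, 0, 0, 0, 0, 0, 0], [0, 0, 0, 0, 0, 0, 0]]}, grip_force=60)

```text
time: 6.25
ee_pos: [494.3, 197.0, 66.6]
eef_rot: [[-0.915, 0.404, 0.0], [0.404, 0.915, 0.0], [-0.0, 0.0, -1.0]]
contact_force: [-1.2, 0.2, 5.6]
width: 0.165
grip_force: 58.5
```

Call:
steer_hand(ticks={"steps":[[0, 0, 0, -4, 0, 0, 0], [0, 0, 0, -8, 0, 0, 0], [0, 0, 0, -16, 0, 0, 0], [0, 0, 0, -30, 0, 0, 0], [0, 0, 0, -50, 0, 0, 0], [0, 0, 0, -70, 0, 0, 0], [0, 0, 0, -90, 0, 0, 0], [0, 0, 0, -90, 0, 0, 0], [0, 0, 0, -90, 0, 0, 0]]})

```text
time: 7.38
ee_pos: [493.9, 196.6, 156.1]
eef_rot: [[-0.915, 0.404, -0.0], [0.404, 0.915, -0.0], [0.0, -0.001, -1.0]]
contact_force: [-0.3, 0.7, -3.1]
width: 0.166
grip_force: 58.5
```

Run:
```python
from h import *
c=cams.get_calibration('wrist');f=cams.grab_frame('wrist')[:,:,::-1];np.save('w4.npy',c);cv2.imwrite('pics/w4.png',f)
o=monitor.get_obs();print(o['ee_pos'],o['eef_rot'].round(4))
```

```text
[493.75514438 196.49152256 155.78791238] [[-9.148e-01  4.040e-01 -1.000e-03]
 [ 4.040e-01  9.148e-01 -7.000e-04]
 [ 6.000e-04 -1.100e-03 -1.000e+00]]
```

View pics/w4.png

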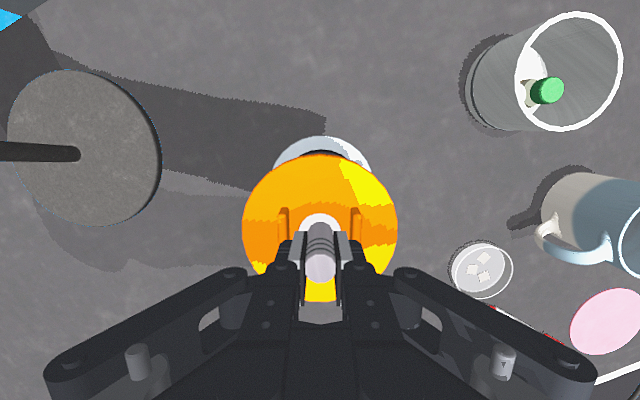

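The set is held with the cover on: stem top near (320,267), plate level, tin mouth centred at about (568,71).

Run:
```python
from h import *
c=np.load('w4.npy',allow_pickle=True).item()
o=monitor.get_obs();R=o['eef_rot']
f=cv2.imread('pics/w4.png')
g=f.astype(int)
# rim: bright mask ring outer ellipse
roi=np.zeros(f.shape[:2],np.uint8);roi[0:140,500:635]=1
m=((f.min(2)>200)&(roi>0)).astype(np.uint8)
cn=max(cv2.findContours(m,cv2.RETR_EXTERNAL,2)[0],key=len)
h=cv2.convexHull(cn);e=cv2.fitEllipse(h);print(e)
print('rim',atz(c,e[0],75),atz(c,(568,71),75))
# cover plate outline: visible lateral extents x 242..398 -> projected check
p=atz(c,(320,268),173.2);print('stem',p,R.T@(p-o['ee_pos']))
for nm,P in(('tcp axis at stem top',o['ee_pos']+R@[0,0,-17.4]),('plate ctr',o['ee_pos']+R@[0,0,24.6])):print(nm,proj(c,P))
# orange outline fit
hsv=cv2.cvtColor(f,cv2.COLOR_BGR2HSV)
m=((hsv[...,0]>8)&(hsv[...,0]<32)&(hsv[...,1]>180)&(hsv[...,2]>120)).astype(np.uint8)
pts=max(cv2.findContours(m,cv2.RETR_EXTERNAL,2)[0],key=len)[:,0];pts=pts[(pts[:,1]<250)|((pts[:,1]>275)&(abs(pts[:,0]-320)>30)&False)]
h=cv2.convexHull(pts.reshape(-1,1,2));h=h[h[:,0,1]<245];e=cv2.fitEllipse(h);print(e,atz(c,e[0],131.2))
```

```text
((568.4210205078125, 71.05355834960938), (103.25370025634766, 125.18413543701172), 29.2138614654541)
rim [472.99570427 405.5932144   75.        ] [472.83602197 405.29811143  75.        ]
stem [494.82977414 196.81773203 173.2       ] [ -0.84089343   0.71380846 -17.41336879]
tcp axis at stem top [318.46311426 266.35765997]
plate ctr [318.80801607 232.64678008]
((319.1722106933594, 228.8165283203125), (150.01611328125, 155.61521911621094), 89.50062561035156) [491.54570638 197.68209641 131.2       ]
```

Call:
steer_hand(ticks={"steps":[[0, 10, 18, 0, 0, 0, 0], [0, 26, 45.7, 0, 0, 0, 0], [0, 46, 80, 0, 0, 0, 0], [0, 66, 116, 0, 0, 0, 0], [0, 84, 148, 0, 0, 0, 0], [0, 98, 171, 0, 0, 0, 0], [0, 104.2, 182.7, 0, 0, 0, 0], [0, 104.2, 182.7, 0, 0, 0, 0], [0, 104.2, 182.7, 0, 0, 0, 0], [0, 104.2, 182.7, 0, 0, 0, 0]]})

```text
time: 8.68
ee_pos: [473.4, 404.6, 156.2]
eef_rot: [[-0.914, 0.406, 0.0], [0.406, 0.914, -0.001], [-0.001, -0.001, -1.0]]
contact_force: [-0.1, 0.5, -1.7]
width: 0.163
grip_force: 58.7
```

Run:
```python
from h import *
for n in('side','top','wrist'):
  cv2.imwrite(f'pics/{n}5.png',cams.grab_frame(n)[:,:,::-1])
np.save('w5.npy',cams.get_calibration('wrist'))
o=monitor.get_obs();print(o['ee_pos'],o['eef_rot'].round(4))
w=cv2.imread('pics/wrist5.png');s=cv2.imread('pics/side5.png')
out=np.zeros((600,800,3),np.uint8);out[:400,:640]=w
out[400:600,:400]=cv2.resize(s[125:195,190:330],(400,200),interpolation=2)
cv2.imwrite('pics/c5.png',out)
```

```text
[473.09832316 405.44978154 156.43254841] [[-9.144e-01  4.048e-01  3.000e-04]
 [ 4.048e-01  9.144e-01 -3.000e-04]
 [-4.000e-04 -1.000e-04 -1.000e+00]]
```

View pics/c5.png

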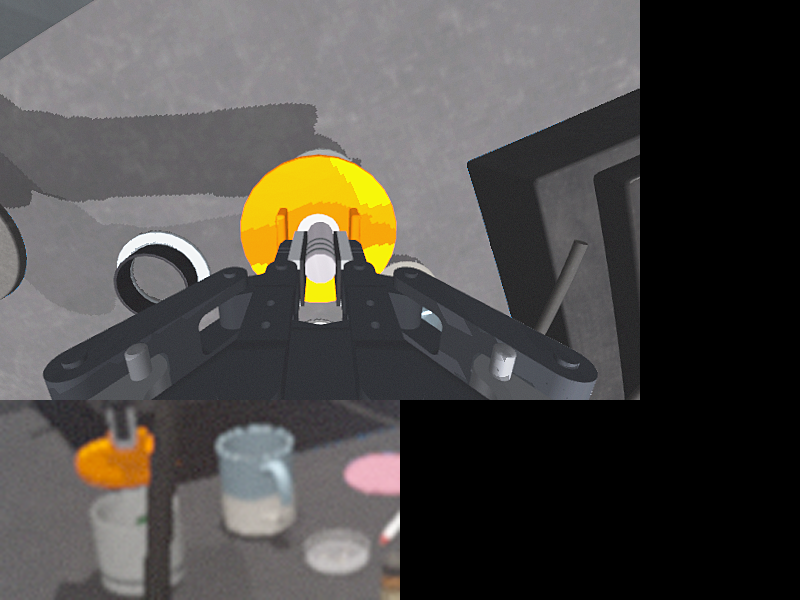

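The lid set hangs level above the tin; the mug is partly under the right-hand linkage at (400,265). I'll lower gently while watching the force.

Call:
steer_hand(ticks={"steps":[[0, 0.8, 0, 12, 0, 0, 0], [0, 0.8, 0, 24, 0, 0, 0], [0, 0.8, 0, 32, 0, 0, 0], [0, 0.8, 0, 36, 0, 0, 0], [0, 0.8, 0, 38, 0, 0, 0], [0, 0.8, 0, 40, 0, 0, 0], [0, 0.8, 0, 40, 0, 0, 0], [0, 0.8, 0, 40, 0, 0, 0]]})

```text
time: 9.82
ee_pos: [472.1, 406.6, 116.6]
eef_rot: [[-0.915, 0.404, 0.0], [0.404, 0.915, 0.0], [-0.0, 0.0, -1.0]]
contact_force: [0.2, 0.3, -2.7]
width: 0.163
grip_force: 58.7
```

Run:
```python
from h import *
c1,c2=[np.load(f'w{i}.npy',allow_pickle=True).item() for i in(1,2)]
ct=cams.get_calibration('top')
print('mug rim',atz(c1,(520,213),92),atz(ct,(212,179),92))
o=monitor.get_obs();print(o['ee_pos'],o['contact_force'],o['moment'])
```

```text
mug rim [624.79909449 444.91724591  92.        ] [622.06927826 443.74034271  92.        ]
[472.06289263 406.6024375  116.56198059] [ 0.22794633  0.25550534 -2.65175243] [ 0.02627557  0.02015976 -0.01634393]
```

No contact and the spigot has entered the mouth, so I'll continue to seating. The mug is 150 mm away, which is clear.

Call:
steer_hand(ticks={"steps":[[0, 0, 0, 1.5, 0, 0, 0], [0, 0, 0, 3, 0, 0, 0], [0, 0, 0, 4, 0, 0, 0], [0, 0, 0, 5, 0, 0, 0], [0, 0, 0, 5, 0, 0, 0], [0, 0, 0, 5, 0, 0, 0]]})

```text
time: 10.58
ee_pos: [472.5, 406.2, 111.7]
eef_rot: [[-0.915, 0.404, 0.001], [0.404, 0.915, -0.0], [-0.001, 0.0, -1.0]]
contact_force: [2.2, -3.4, 2.3]
width: 0.162
grip_force: 59.2
```

Call:
steer_hand(ticks={"steps":[[0, 0, 0, 0.5, 0, 0, 0], [0, 0, 0, 1, 0, 0, 0], [0, 0, 0, 1, 0, 0, 0]]})

```text
time: 10.95
ee_pos: [472.6, 406.3, 111.6]
eef_rot: [[-0.915, 0.404, 0.002], [0.404, 0.915, -0.0], [-0.002, 0.0, -1.0]]
contact_force: [1.1, -4.2, 9.8]
width: 0.162
grip_force: 59.9
```

Call:
steer_hand(ticks={"steps":[[0.3, 0, 0, -0.5, 0, 0, 0], [0.6, 0, 0, -0.5, 0, 0, 0], [0.8, 0, 0, -0.5, 0, 0, 0], [0.8, 0, 0, -0.5, 0, 0, 0], [0.8, 0, 0, -0.5, 0, 0, 0], [0.8, 0, 0, -0.5, 0, 0, 0], [0.8, 0, 0, -0.5, 0, 0, 0]]})

```text
time: 11.82
ee_pos: [471.9, 406.5, 110.8]
eef_rot: [[-0.915, 0.404, 0.0], [0.404, 0.915, 0.0], [-0.0, 0.0, -1.0]]
contact_force: [-0.1, -0.5, -0.2]
width: 0.792
grip_force: 0.0
```

Run:
```python
from h import *
c=cams.get_calibration('wrist');f=cams.grab_frame('wrist')[:,:,::-1];np.save('w6.npy',c)
s=cams.grab_frame('side')[:,:,::-1]
o=monitor.get_obs();print(o['ee_pos'])
out=np.zeros((600,640,3),np.uint8);out[:400]=f
out[400:600,:400]=cv2.resize(s[125:195,190:330],(400,200),interpolation=2)
cv2.imwrite('pics/c6.png',out)
```

```text
[471.93484873 406.4857129  110.81520568]
```

View pics/c6.png

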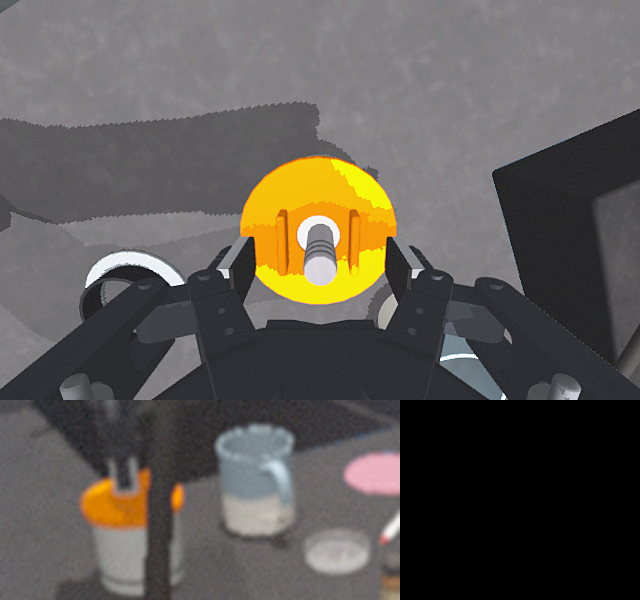

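The set sits seated on the tin with the cover on and the fingers free. The lugs at x ≈ 282 and 355 are centred on the tool axis (318.5). I'll lower onto the lugs and grip.

Call:
steer_hand(ticks={"steps":[[0.8, 0, 0, 5, 0, 0, 0], [0.8, 0, 0, 10, 0, 0, 0], [0.8, 0, 0, 14, 0, 0, 0], [0.8, 0, 0, 16, 0, 0, 0], [0.8, 0, 0, 16, 0, 0, 0], [0.8, 0, 0, 16, 0, 0, 0]]}, grip_force=35)

```text
time: 12.68
ee_pos: [472.0, 406.6, 94.9]
eef_rot: [[-0.915, 0.404, 0.0], [0.404, 0.915, 0.0], [-0.0, 0.0, -1.0]]
contact_force: [0.3, 0.1, -0.1]
width: 0.8
grip_force: 0.0
```

Call:
steer_hand(ticks={"steps":[[0.65, 0, 0, 0, 0, 0, 0], [0.6, 0, 0, 0, 0, 0, 0], [0.5, 0, 0, 0, 0, 0, 0], [0.3, 0, 0, 0, 0, 0, 0], [0.3, 0, 0, 0, 0, 0, 0], [0.3, 0, 0, 0, 0, 0, 0], [0.3, 0, 0, 0, 0, 0, 0]]}, grip_force=35)

```text
time: 13.55
ee_pos: [472.1, 406.7, 95.1]
eef_rot: [[-0.915, 0.404, 0.0], [0.404, 0.915, 0.0], [-0.0, 0.001, -1.0]]
contact_force: [-0.0, -0.5, 5.0]
width: 0.531
grip_force: 37.2
```

Call:
steer_hand(ticks={"steps":[[0.3, 0, 0, -2, 0, 0, 0], [0.3, 0, 0, -5, 0, 0, 0], [0.3, 0, 0, -10, 0, 0, 0], [0.3, 0, 0, -18, 0, 0, 0], [0.3, 0, 0, -30, 0, 0, 0], [0.3, 0, 0, -45, 0, 0, 0], [0.3, 0, 0, -60, 0, 0, 0], [0.3, 0, 0, -75, 0, 0, 0], [0.3, 0, 0, -85, 0, 0, 0], [0.3, 0, 0, -85, 0, 0, 0], [0.3, 0, 0, -85, 0, 0, 0], [0.3, 0, 0, -85, 0, 0, 0]]})

```text
time: 15.05
ee_pos: [471.7, 406.2, 179.2]
eef_rot: [[-0.915, 0.404, -0.001], [0.404, 0.915, -0.001], [0.0, -0.001, -1.0]]
contact_force: [-0.5, 0.5, -1.6]
width: 0.529
grip_force: 36.7
```

Run:
```python
from h import *
c=cams.get_calibration('wrist');f=cams.grab_frame('wrist')[:,:,::-1]
s=cams.grab_frame('side')[:,:,::-1];t=cams.grab_frame('top')[:,:,::-1]
o=monitor.get_obs();print(o['ee_pos'],o['width'],o['grip_force'])
out=np.zeros((600,640,3),np.uint8);out[:400]=f
out[400:600,:320]=cv2.resize(s[105:195,200:344],(320,200),interpolation=2)
out[400:600,320:]=cv2.resize(t[180:280,160:320],(320,200),interpolation=2)
cv2.imwrite('pics/c7.png',out)
```

```text
[471.76764127 406.39282621 179.40106869] 0.529185996632577 36.661089062690735
```

View pics/c7.png

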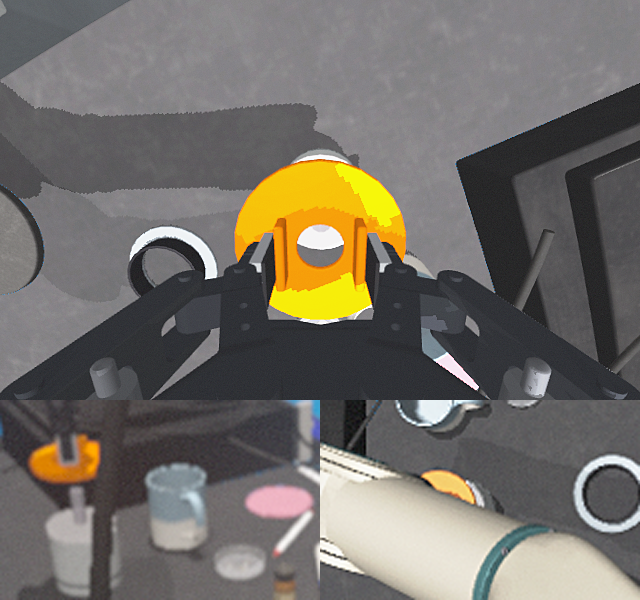

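The cover is held level, at about (65,455) in the side crop. It is clear above the stem (77,490), and the white lid sits flat on the tin.

```bash
python3 -c "
from bench import r, cams, monitor
print(r.hand_in())"
```

```text
the job is handed in; nothing more can be done
None
```

The job is handed in at about 15 s of the 51 s limit: the inner lid is seated on the tin, and the gripper holds the orange cover level about 38 mm above the stem top, but the judge returned no verdict.

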